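# Hang the battery charging cradle on its keyhole screws

### The job

Hang the loose battery charging cradle on the free pair of screws of the charging board, next to the one already there: bring both keyholes in its back over the screw heads, press it in against the sprung buffer and pull it down until it is locked fully home, and only then let go. The screws are clamped by hand and can stand anywhere along a few centimetres of the rail, so find them by feel and press only gently, never harder than 35 N against the board or its screws. Keep the cradle upright and leave everything else on the table where it is.

Things in the scene. Friction and masses are not known exactly. Their poses are not given: they have to be found in the camera images.
- cradle_mid (a point): Centre of the loose battery charging cradle: a grey plastic block standing upright, empty battery pocket open at the top front; 46 mm deep (x), 60 wide (y), 100 high (z), 0.21-0.34 kg. The point is 50 mm above its underside, 23 mm before its back face; +x points out of the back, z up. Side faces (60 mm apart) flat and solid over the full height: pinch them near the top.
- keyholes (a point): Point on the cradle's back face midway between the centres of its two round entry holes, 14 mm above the cradle's centre, axes as the cradle. Holes 18 mm wide, at y = -18 and +18 mm; from each a 9 mm slot runs up, in which the shank comes to rest 14 mm above the hole's centre. Back plate 4 mm thick, hollow 13 mm deep behind it. So: straight on, then 14 mm down.
- mount (a point): Reference at the right end of the free place, on the board's face 115 mm above the table; x into the board, y along it to the left, z up. Screws stand at this height 36 mm apart: shank 6 mm, flat head 14 mm across, its underside 7 and top 11 mm off the face. The pair was clamped by hand in the rail: its middle is anywhere 4 to 34 mm to the left (+y) of here, not measured - see or feel it.
- board: Charging board, fixed: upright plywood 300 mm wide, 142 high; x into it, y along it to the left, origin at the foot of the face's middle. Free screws' middle at y = +55 to +85 mm, reference point at +51; a cradle with battery hangs at y = -75, part of the board. Midway between the free screws a sprung rubber buffer, 10 mm wide, 5.5 proud, 0.9 N/mm: keep the cradle pressed in while pulling down.
- cradle: The loose cradle as a whole; origin at the centre of its underside, axes as above. Once home, the buffer keeps it tight behind the heads, its back about 3 mm off the face. Let go before that, it springs off or sticks half-way; it does not drop home by its own weight.
- weight_500: Bystander: steel 500 g check weight, 38 mm across, 62 high; origin at its underside.
- weight_200: Bystander: brass-coloured 200 g check weight, 29 mm across, 46 high; origin at its underside.
- acid_22: Bystander: brown dropper bottle, 29 mm across, 81 high, beside the check weights; origin at its underside.
- acid_18: Bystander: brown dropper bottle, 29 mm across, 81 high, at the right of the table; origin at its underside.
- screwdriver: Bystander: screwdriver lying on the table, 195 mm long, 27 thick; origin at its underside.
- touchstone: Bystander: flat black touchstone, 42 x 95 x 16 mm; origin at its underside.
- disc_b: Bystander: black-rimmed reference disc, 40 mm across, 12 thick; origin at its underside.
Mind the look-alikes: they are no part of the job. Of the things that look like the cradle, the smaller one is meant.

How it is judged:
By the outcome, as a careful person would: the job done as asked, in the order asked, and still so for the second after the job is handed in, with the robot touching nothing.
It also fails if it takes over 51 s, if anything falls off the work surface, if the arm or the gripper's body presses on something with over 40 N, if the wrist force passes 120 N, or if a joint passes its speed limit or range.

### The arm

A 6-joint arm with a two-finger parallel gripper is mounted at the origin on the work surface; the furniture and walls round the work are solid. World frame = base frame: x ahead of the robot, y to its left, z up, the work surface at z = 0. Lengths are in m, angles in rad, forces in N, time in s.
With the tool pointing down it reaches from about 0.275 to 0.85 m from the base axis. Payload 5.2 kg.
Tool frame: the origin (TCP) lies at the very end of the fingers, on their centre line; the grasp point (between the pads) lies 19 mm behind it; z points along the fingers, y is the line along which they close (so a half turn about z gives the same grasp; the last joint's range is limited). The gripper opens to 85 mm and grips with 20 to 120 N. Pads are 22 mm wide; open, the fingers measure 114 mm over their backs; the gripper's body (76 mm by 85 mm) begins 54 mm behind the grasp point. The pads swing forward as they close: fully open they stand 13 mm farther back than shut.
Start: joints at [0.988, 0.259, 1.535, -0, 1.348, -0.203], TCP at [0.204, 0.511, 0.231] pointing down, gripper open.
Joint ranges: [-3.14, 3.14], [-0.91, 2.08], [0.19, 2.58], [-1.22, 4.36], [0.22, 2.71], [-3.12, 3.12]. Speed limits (rad/s): [2.57, 2.57, 3.14, 3.14, 3.14, 3.14].

### API

Orientations are given as a unit quaternion [w, x, y, z].
In Python, from rig import get_obs, capture, get_calibration, ticket gives the robot as it stands.
- The arm moves only by the tool send_rows, never from a script. Its argument "rows" is a list of rows, each a list of 6 numbers: the shift along the tool's x, y, z normalised to -1 to 1, where 1 is 0.25 m, then the turn, a rotation vector about the tool's x, y, z normalised to -1 to 1, where 1 is 60 degrees. A call has 1 to 8 rows; each row is the pose to reach, as a shift and turn from the pose commanded when the call began, along the tool's axes at that moment; what a row does not reach only later rows make up. A row lasts 1/8 s, in which the tool goes at most 62.5 mm and 10.7 degrees, less where a joint would pass 70% of its speed; a pose out of reach is approached as far as the arm can. A call with a number of a shift or a turn outside -1 to 1 is refused whole. A call with a gripper value outside its range is refused whole. "fingers" is the opening, from 0 (shut) to 1 (fully open), set as the call begins (left out, the last holds). The fingers move at their own pace and stop on an object; "squeeze" is the grip in N (left out, the last holds). Time passes only in rows, so rows that repeat a pose let the fingers close. It gives the time, the measured TCP pose, the force, the opening and the grip force at its end, in the units of the state.
- get_obs(): the state, without advancing time (a new reading comes with each control period).
- capture(name): name is "scene" or "side" or "wrist"; returns the picture (420x560x3 uint8, red, green, blue); there is no depth.
- get_calibration(name): a dict with "fovy" (degrees; the focal length in pixels is half the picture's height over the tangent of half this angle, whatever the lens; pixels are square), "cx", "cy" (the principal point, pixels), "k1" (the pictures are not rectified: a ray, as slopes to the right and down, at radius r is drawn at 1 + k1 r^2 times it, then the intrinsics apply), "view" (4x4, takes a point from world to camera coordinates); the wrist camera has in their place "mount" (4x4, takes a point from camera to tool coordinates, whose origin is the TCP and whose axes are the flange's). Camera axes: x right, y up, looking along -z (the intrinsics and any distortion apply to the point x, -y, -z); pixel columns grow to the right and rows downward; lengths in m; the calibration is good to about 2 mm. A picture is of the moment at which its call begins: read the wrist's pose just before it. get_calibration takes no time and is no camera call.
- ticket.hand_in(): hands the job in; it is judged then, once.
The state is a dict: "time_s": time; "q": joint angles; "joint_vel": joint speeds; "tau": joint torques, N m; "eef_pos": TCP position; "tool_rot": TCP orientation; "contact_force": force on the tool from outside, world axes, zero at the start; "wrist_torque": the same for the moment, N m; "gripper_width": finger opening in m; "grip_force": force on a finger pad.
Only numpy, scipy, OpenCV 4.12 (cv2) and the standard library are available. Lean on these libraries where they do the work, as an engineer would, in place of code of your own. Each camera call takes 0.05 s, during which the arm holds its last target. There are 200 camera calls.

## Working session

There is one attempt and no reset: what is moved stays moved. The work goes in short steps, Python scripts to look and compute and a tool call to move; the robot and the scene stay as the last step left them, time stands still between calls to the robot, and variables do not carry over. Pictures are saved under pics/ and viewed, at most 10 in all, crops included, and the job is handed in when it is done.

Besides the shell and the picture viewer there is one more tool, called after "Emit:" as a command line: name --pt "numbers of a row" for each row, then --argument value for the rest. send_rows: Moves the arm, as the interface text tells. Scaled input: -1 to 1 covers 0.25 m each way for a shift and 60 degrees each way for a turn. Its arguments: {"type":"object","properties":{"rows":{"type":"array"},"fingers":{"type":"number"},"squeeze":{"type":"number"}},"required":["rows"]}

```bash
ls; mkdir -p pics; cat > h.py <<'E'
import numpy as np, cv2
from rig import get_obs, capture, get_calibration, ticket
from scipy.spatial.transform import Rotation as R
def rot(q): return R.from_quat([q[1],q[2],q[3],q[0]])
def campose(name,obs=None):
    c=get_calibration(name)
    if name=='wrist':
        o=obs or get_obs(); T=np.eye(4);T[:3,:3]=rot(o['tool_rot']).as_matrix();T[:3,3]=o['eef_pos']
        return c,T@np.array(c['mount'])
    return c,np.linalg.inv(np.array(c['view']))
def ray(name,u,v,obs=None):
    c,T=campose(name,obs); f=210/np.tan(np.radians(c['fovy'])/2)
    d=np.array([(u-c['cx'])/f,(v-c['cy'])/f]); s=d.copy()
    for _ in range(30): s=d/(1+c['k1']*(s@s))
    return T[:3,3],T[:3,:3]@np.array([s[0],-s[1],-1])
def onplane(name,u,v,z,obs=None,ax=2):
    o,d=ray(name,u,v,obs); return o+d*(z-o[ax])/d[ax]
def proj(name,P,obs=None):
    c,T=campose(name,obs); f=210/np.tan(np.radians(c['fovy'])/2)
    p=np.linalg.inv(T)@np.append(P,1); s=np.array([p[0],-p[1]])/-p[2]; s=s*(1+c['k1']*(s@s))
    return s*f+[c['cx'],c['cy']]
E
python3 - <<'E'
from h import *
for n in ['scene','side','wrist']:
    cv2.imwrite(f'pics/{n}0.png',capture(n)[:,:,::-1]); c,T=campose(n); print(n,c['fovy'],c['k1'],T.round(3).tolist())
o=get_obs();print(o)
E
```

```text
pics
scene 45.22197118507127 0.02702201148360084 [[0.521, 0.457, -0.721, -0.416], [-0.853, 0.283, -0.438, -0.567], [0.004, 0.843, 0.538, 0.735], [0.0, 0.0, 0.0, 1.0]]
side 44.21009997935463 -0.09633140397226628 [[0.872, 0.209, -0.444, -0.132], [-0.49, 0.398, -0.775, -1.026], [0.015, 0.893, 0.449, 0.706], [0.0, 0.0, 0.0, 1.0]]
wrist 64.53201383217336 -0.07884567358770822 [[0.371, -0.882, -0.29, 0.13], [0.929, 0.352, 0.117, 0.541], [-0.001, -0.313, 0.95, 0.373], [0.0, 0.0, 0.0, 1.0]]
{'time_s': 0.15, 'q': array([ 9.88202506e-01,  2.59173937e-01,  1.53579730e+00, -4.96200163e-07,
        1.34799408e+00, -2.02823427e-01]), 'joint_vel': array([ 0.00047632, -0.00176533, -0.00309757, -0.00043981,  0.00105034,
        0.00147706]), 'tau': array([ 1.18333613e-03, -4.46388066e+01, -2.90818959e+01, -3.71677488e-04,
        7.99151429e-03,  2.18801983e-05]), 'eef_pos': array([0.20366342, 0.51048859, 0.23068036]), 'tool_rot': array([-2.62430019e-04,  1.88746058e-01,  9.82025689e-01, -6.34177192e-04]), 'contact_force': array([-0.02979428,  0.85879412,  0.15974775]), 'wrist_torque': array([ 0.00963742, -0.03014319,  0.0305104 ]), 'grip_force': 0.0, 'gripper_width': 0.085318172102289}
```

View pics/scene0.png

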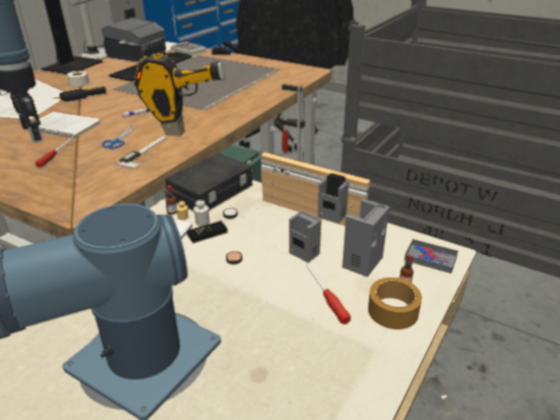

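View pics/side0.png

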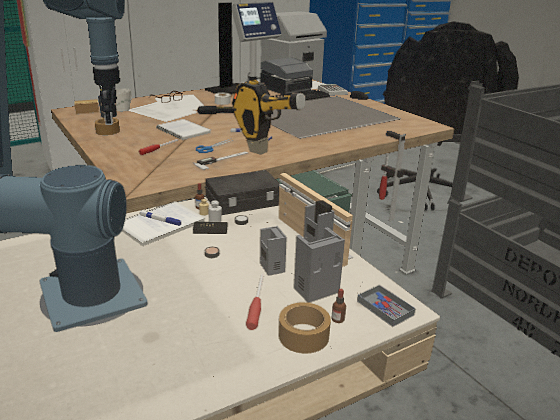

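The small cradle is at scene (305,237) and side (272,250). The larger look-alike is just right of it, and the board stands behind both. I'll enlarge these areas.

```bash
python3 - <<'E'
import cv2,numpy as np
a=cv2.imread('pics/scene0.png')[145:285,245:405]; a=cv2.resize(a,None,fx=4.2,fy=4.2,interpolation=cv2.INTER_CUBIC)
cv2.imwrite('pics/sc.png',a)
b=cv2.imread('pics/side0.png')[165:310,230:370]; b=cv2.resize(b,None,fx=4,fy=4,interpolation=cv2.INTER_CUBIC)
cv2.imwrite('pics/sd.png',b)
E
```

```text
(no output)
```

View pics/sc.png

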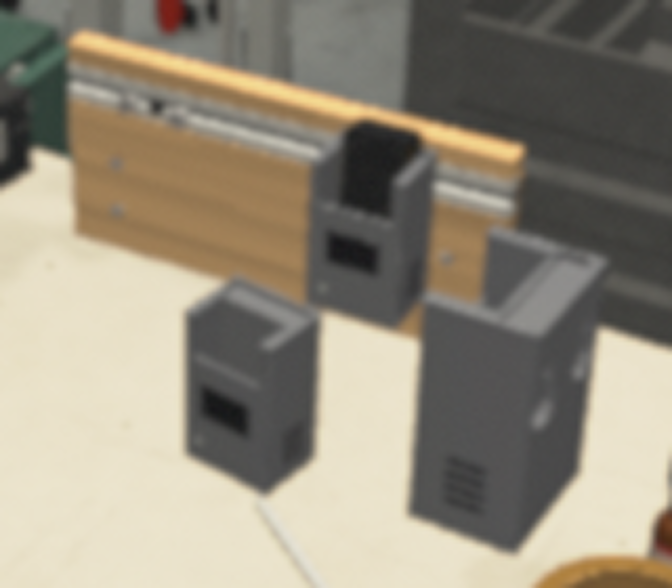

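View pics/sd.png

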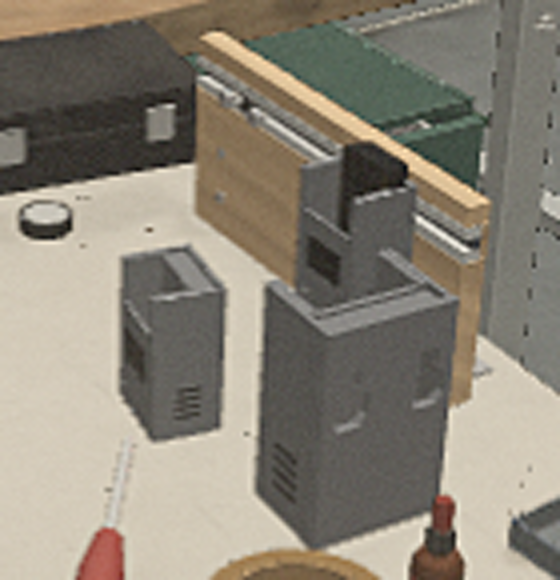

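```bash
cat > fit.py <<'E'
from h import *
from scipy.optimize import least_squares
S=lambda u,v:('scene',245+u/4.2-.4,145+v/4.2-.4); D=lambda u,v:('side',230+u/4-.4,165+v/4-.4)
B=[((0,.15,0),S(76,232)),((0,.15,.142),S(69,47)),((0,-.15,.142),S(521,166)),((0,.15,0),D(197,213)),((0,.15,.142),D(198,52)),((0,-.15,.142),D(487,220)),((0,-.15,0),D(455,405))]
C=[((-.023,.03,0),S(187,455)),((-.023,-.03,0),S(267,492)),((.023,-.03,0),S(313,455)),((.023,.03,.1),S(238,282)),((.023,-.03,.1),S(318,320)),
((-.023,.03,0),D(122,402)),((-.023,-.03,0),D(153,440)),((.023,-.03,0),D(220,430)),((.023,-.03,.1),D(224,292)),((.023,.03,.1),D(190,247))]
def W(p,l): c,s=np.cos(p[2]),np.sin(p[2]); return np.array([p[0]+c*l[0]-s*l[1],p[1]+s*l[0]+c*l[1],l[2]])
def res(p,M): return np.concatenate([proj(m[0],W(p,l))-m[1:] for l,m in M])
if __name__=='__main__':
    for n,M in (('board',B),('cradle',C)):
        r=least_squares(res,[.5,.1,.3],args=(M,),loss='soft_l1'); print(n,r.x.round(4),np.degrees(r.x[2]).round(1)); print(r.fun.reshape(-1,2).round(1).tolist())
        if n=='board':
            for y in(.051,.055,.07,.085):print(y,W(r.x,(0,y,.115)).round(4))
            th=r.x[2]
            # screws as seen: rays intersect the head plane x_local=-.011
            for m in (S(125,101),S(178,116),S(155,108),D(228,91),D(248,103)):
                o,d=ray(*m); nrm=np.array([np.cos(th),np.sin(th),0]); p0=W(r.x,(-.011,0,0)); P=o+d*((p0-o)@nrm)/(d@nrm)
                print('scr',m,(P-p0)@np.array([-np.sin(th),np.cos(th),0]),P[2])
E
python3 fit.py
```

```text
board [ 0.5709 -0.0326  0.0443] 2.5
[[0.1, 1.7], [0.4, -0.4], [0.1, -1.1], [-0.5, 1.1], [0.5, -3.4], [-2.4, -2.5], [0.6, 1.6]]
0.051 [0.5687 0.0183 0.115 ]
0.055 [0.5685 0.0223 0.115 ]
0.07 [0.5678 0.0373 0.115 ]
0.085 [0.5671 0.0523 0.115 ]
scr ('scene', 274.3619047619048, 168.64761904761903) 0.10443615148972646 0.11976348155039795
scr ('scene', 286.98095238095243, 172.21904761904761) 0.06691329335513001 0.1191457865478478
scr ('scene', 281.50476190476195, 170.31428571428572) 0.08308566367344616 0.12044889641762702
scr ('side', 286.6, 187.35) 0.0975782901989539 0.12446870043243008
scr ('side', 291.6, 190.35) 0.07347033400552125 0.1250594365725649
cradle [ 0.4184 -0.0992 -0.1629] -9.3
[[-1.1, 0.4], [-0.6, 1.9], [0.6, 1.6], [-0.3, -1.6], [1.0, -1.3], [-0.8, -1.9], [-0.3, 1.4], [0.6, 0.5], [0.9, -0.5], [0.2, -0.8]]
```

Emit:
send_rows --pt "-0.82 -0.9 -0.14 0 0 0" --pt "-0.82 -0.9 -0.14 0 0 0" --pt "-0.82 -0.9 -0.14 0 0 0" --pt "-0.82 -0.9 -0.14 0 0 0" --pt "-0.82 -0.9 -0.14 0 0 0" --pt "-0.82 -0.9 -0.14 0 0 0" --fingers 1

```text
time_s: 0.9
eef_pos: [0.3125, 0.2228, 0.2668]
tool_rot: [0.001, 0.192, 0.981, -0.0]
contact_force: [-0.1, 0.6, 0.5]
gripper_width: 0.0855
grip_force: 0.0
```

Emit:
send_rows --pt "-0.82 -0.9 -0.14 0 0 -0.2" --pt "-0.82 -0.9 -0.14 0 0 -0.2" --pt "-0.82 -0.9 -0.14 0 0 -0.2" --pt "-0.82 -0.9 -0.14 0 0 -0.2" --pt "-0.82 -0.9 -0.14 0 0 -0.2" --pt "-0.82 -0.9 -0.14 0 0 -0.2" --pt "-0.82 -0.9 -0.14 0 0 -0.2" --pt "-0.82 -0.9 -0.14 0 0 -0.2"

```text
time_s: 1.9
eef_pos: [0.4174, -0.0572, 0.301]
tool_rot: [-0.0, 0.084, 0.996, 0.0]
contact_force: [0.5, -0.3, -0.5]
gripper_width: 0.0855
grip_force: 0.0
```

```bash
python3 - <<'E'
from h import *
import pickle
o=get_obs(); im=capture('wrist'); pickle.dump(o,open('o1.pkl','wb'))
print(o['time_s'],o['eef_pos'],rot(o['tool_rot']).as_matrix().round(3).tolist())
cv2.imwrite('pics/w1.png',cv2.resize(im[:,:,::-1],(800,600),interpolation=cv2.INTER_CUBIC))
for l in [(.4184,-.0992,.1),(.568,.037,.115)]: print(proj('wrist',l,o))
E
```

```text
1.9 [ 0.41738122 -0.05721348  0.30098588] [[-0.986, 0.167, -0.001], [0.167, 0.986, 0.001], [0.001, 0.001, -1.0]]
[240.17071431 187.75326029]
[381.41572796 296.29943455]
```

View pics/w1.png

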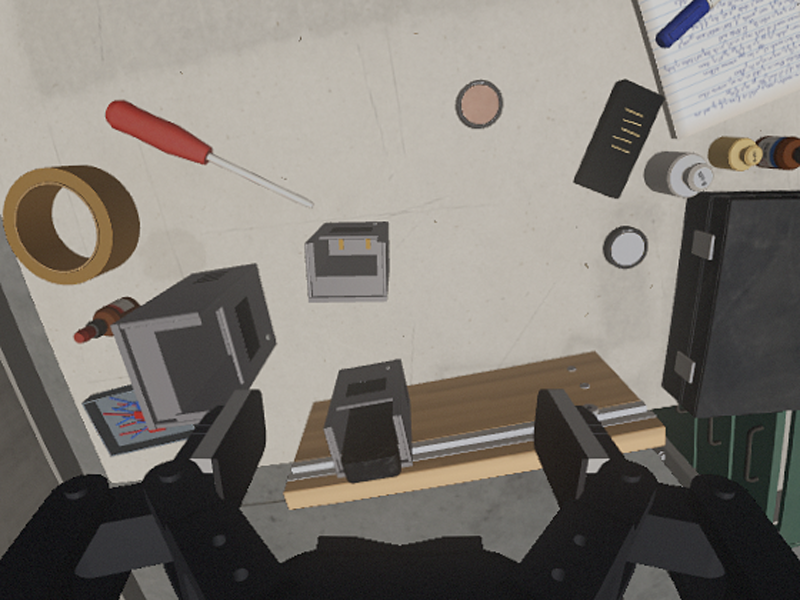

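The wrist view shows the cradle's top back edge from (307,299) to (388,300) and the board foot from (314,402) to (597,352). The board's top front edge runs from (286,492) to (664,430). The free screws are hidden behind the right finger. Next I'll refit with this view added.

```bash
cat > fit2.py <<'E'
from fit import *
import pickle; o1=pickle.load(open('o1.pkl','rb'))
V=lambda u,v:('wrist',u*.7-.15,v*.7-.15)
_p=proj
def res(p,M): return np.concatenate([_p(m[0],W(p,l),o1)-m[1:] for l,m in M])
BW=[((0,-.15,0),V(314,402)),((0,.15,0),V(597,352)),((0,-.15,.142),V(286,492)),((0,.15,.142),V(664,430))]
CW=[((.023,.03,.1),V(388,300)),((.023,-.03,.1),V(307,299)),((-.023,.03,0),V(388,222)),((-.023,-.03,0),V(323,223))]
if __name__=='__main__':
  for n,X,Y in (('board',B,BW),('cradle',C,CW)):
    for M in (Y,X+Y):
        r=least_squares(res,[.5,.1,.3],args=(M,),loss='soft_l1'); print(n,r.x.round(4),np.degrees(r.x[2]).round(1)); print(r.fun.reshape(-1,2).round(1).tolist())
E
python3 fit2.py
```

```text
board [ 0.5757 -0.0259  0.0194] 1.1
[[0.1, -0.5], [-0.3, 0.4], [-1.2, 0.7], [2.6, -0.3]]
board [ 0.5755 -0.0271  0.0256] 1.5
[[-0.1, -0.1], [0.1, -1.9], [-1.7, -2.0], [0.6, -0.2], [1.7, -4.6], [-3.2, -3.6], [-0.2, 0.4], [-0.6, 0.1], [-1.1, -0.1], [-2.0, 1.3], [1.6, -1.0]]
cradle [ 0.4213 -0.0982 -0.1544] -8.8
[[-1.2, 0.4], [0.5, 1.9], [-0.1, -1.2], [0.5, -1.2]]
cradle [ 0.4204 -0.0981 -0.163 ] -9.3
[[-1.1, -0.2], [-0.6, 1.3], [0.6, 1.0], [-0.3, -2.1], [1.0, -1.8], [-0.3, -2.3], [0.1, 1.0], [1.0, 0.1], [1.4, -0.9], [0.7, -1.2], [-1.4, -0.1], [0.2, 0.9], [0.1, -1.7], [0.6, -2.0]]
```

Emit:
send_rows --pt "-0.19 0.385 0.2 0 -0.5 0" --pt "-0.19 0.385 0.2 0 -0.5 0" --pt "-0.19 0.385 0.2 0 -0.5 0" --pt "-0.19 0.385 0.2 0 -0.5 0" --pt "-0.19 0.385 0.2 0 -0.5 0" --pt "-0.19 0.385 0.2 0 -0.5 0"

```text
time_s: 2.7
eef_pos: [0.483, 0.027, 0.2533]
tool_rot: [0.259, 0.083, 0.962, -0.022]
contact_force: [0.7, -0.1, -0.3]
gripper_width: 0.0856
grip_force: 0.0
```

```bash
python3 - <<'E'
from h import *
import pickle
o=get_obs(); im=capture('wrist'); pickle.dump(o,open('o2.pkl','wb'))
print(o['time_s'],o['eef_pos'],rot(o['tool_rot']).as_matrix().round(3).tolist())
cv2.imwrite('pics/w2.png',cv2.resize(im[:,:,::-1],(800,600),interpolation=cv2.INTER_CUBIC))
E
```

```text
2.7 [0.48300344 0.02695026 0.2533468 ] [[-0.852, 0.17, 0.494], [0.147, 0.985, -0.085], [-0.502, -0.0, -0.865]]
```

View pics/w2.png

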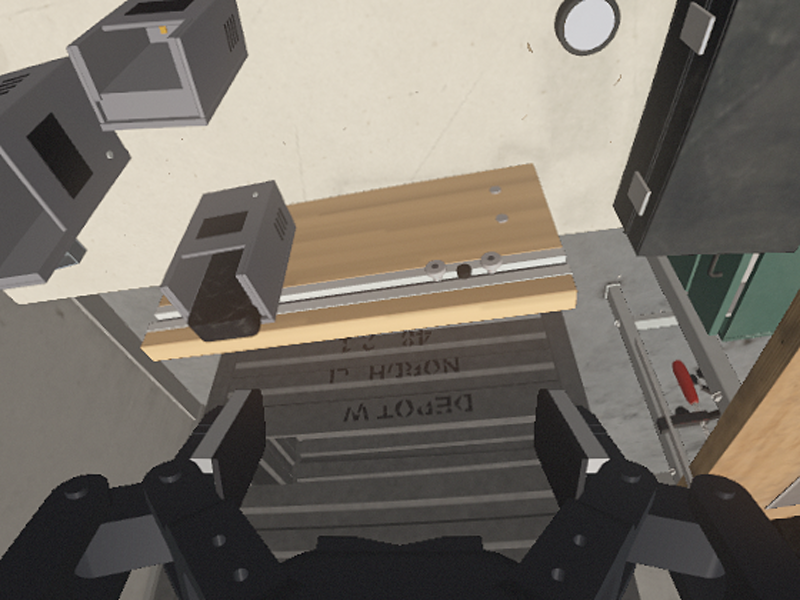

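The wrist view shows the two free screws at about (434,268) and (490,259) with the dark buffer at (463,270). The left end foot of the board is at (533,164). I'll enlarge the screw area.

```bash
python3 - <<'E'
import cv2
a=cv2.imread('pics/w2.png')
a=cv2.resize(a,(560,420),interpolation=cv2.INTER_AREA)[105:225,285:410]
cv2.imwrite('pics/w2c.png',cv2.resize(a,None,fx=5,fy=5,interpolation=cv2.INTER_CUBIC))
E
```

```text
(no output)
```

View pics/w2c.png

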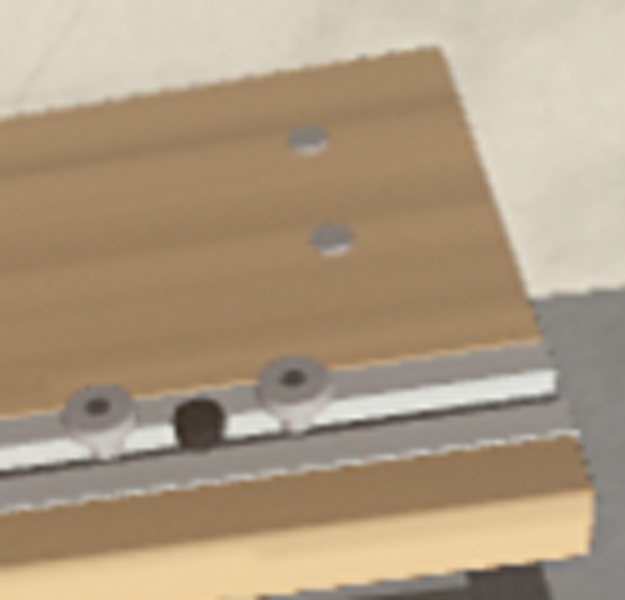

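```bash
cat > fit3.py <<'E'
from fit2 import *
o2=pickle.load(open('o2.pkl','rb'))
K=lambda u,v:np.array((285+u/5-.4,105+v/5-.4))
def resb(p):
    s=p[3]; r=[]
    for l,m in (((0,.15,0),K(438,46)),((0,.15,.142),K(593,487)),((0,-.15,.142),np.array((143*.7,347*.7))),((-.011,s+.018,.115),K(293,377)),((-.011,s-.018,.115),K(97,406)),((-.0055,s,.115),K(198,415))):
        r.append(_p('wrist',W(p,l)+[0,0,p[4]],o2)-m)
    for l,m in BW[:2]: r.append(_p('wrist',W(p,l)+[0,0,p[4]],o1)-m[1:])
    return np.concatenate(r)
if __name__=='__main__':
  r=least_squares(lambda p:np.append(resb(p),p[4]/.002),[.57,-.03,.03,.07,0]); print(r.x.round(4),np.degrees(r.x[2]));print(r.fun[:-1].reshape(-1,2).round(1).tolist())
  print('screw mid',W(r.x,(0,r.x[3],.115)))
E
python3 fit3.py
```

```text
Traceback (most recent call last):
  File "fit3.py", line 11, in <module>
    r=least_squares(lambda p:np.append(resb(p),p[4]/.002),[.57,-.03,.03,.07,0]); print(r.x.round(4),np.degrees(r.x[2]));print(r.fun[:-1].reshape(-1,2).round(1).tolist())
  File "fit3.py", line 11, in <lambda>
    r=least_squares(lambda p:np.append(resb(p),p[4]/.002),[.57,-.03,.03,.07,0]); print(r.x.round(4),np.degrees(r.x[2]));print(r.fun[:-1].reshape(-1,2).round(1).tolist())
                                       ~~~~^^^
  File "fit3.py", line 7, in resb
    r.append(_p('wrist',W(p,l)+[0,0,p[4]],o2)-m)
             ^^
NameError: name '_p' is not defined. Did you mean: 'p'?
```

```bash
sed -i 's/_p(/proj(/g' fit3.py; python3 fit3.py
```

```text
[ 0.5759 -0.0271  0.0321  0.0827 -0.0023] 1.8379749906153733
[[0.8, -0.3], [0.7, 0.6], [-0.3, -0.1], [-0.2, 0.5], [0.4, 0.3], [-0.0, -0.1], [-0.1, 0.3], [-1.8, -0.9]]
screw mid [0.57327723 0.05559976 0.115     ]
```

```bash
cat >> h.py <<'E'
def togo(P,yaw):
    o=get_obs(); A=rot(o['tool_rot']).as_matrix(); c,s=np.cos(np.radians(yaw)),np.sin(np.radians(yaw))
    T=np.array([[-c,-s,0],[-s,c,0],[0,0,-1]]).T
    T=np.array([[-c,-s,0],[-s,c,0],[0,0,-1.]]);
    print('t',o['time_s'],'go',(A.T@(np.array(P)-o['eef_pos'])/.25).round(4),'turn',(R.from_matrix(A.T@T).as_rotvec()/(np.pi/3)).round(4))
E
python3 -c "
from h import *
togo([.421,-.098,.2],-9.1)"
```

```text
t 2.75 go [ 0.2431 -0.5343  0.1039] turn [-0.0032  0.5013 -0.0117]
```

Emit:
send_rows --pt "0.243 -0.534 0.104 -0.003 0.501 -0.012" --pt "0.243 -0.534 0.104 -0.003 0.501 -0.012" --pt "0.243 -0.534 0.104 -0.003 0.501 -0.012" --pt "0.243 -0.534 0.104 -0.003 0.501 -0.012" --pt "0.243 -0.534 0.104 -0.003 0.501 -0.012" --pt "0.243 -0.534 0.104 -0.003 0.501 -0.012" --fingers 0.87

```text
time_s: 3.5
eef_pos: [0.4191, -0.0963, 0.1989]
tool_rot: [0.0, 0.078, 0.997, -0.0]
contact_force: [0.6, 1.0, 0.1]
gripper_width: 0.0745
grip_force: 0.0
```

```bash
python3 - <<'E'
from h import *
o=get_obs(); im=capture('wrist')
print(o['eef_pos'],o['gripper_width'])
togo([.421,-.098,.057],-9.1)
cv2.imwrite('pics/w3.png',cv2.resize(im[:,:,::-1],(800,600),interpolation=cv2.INTER_CUBIC))
E
```

```text
[ 0.4191114  -0.09626137  0.19889993] 0.07447774279573176
t 3.55 go [-0.0084 -0.0057  0.5681] turn [-0.0003  0.0008  0.0024]
```

View pics/w3.png

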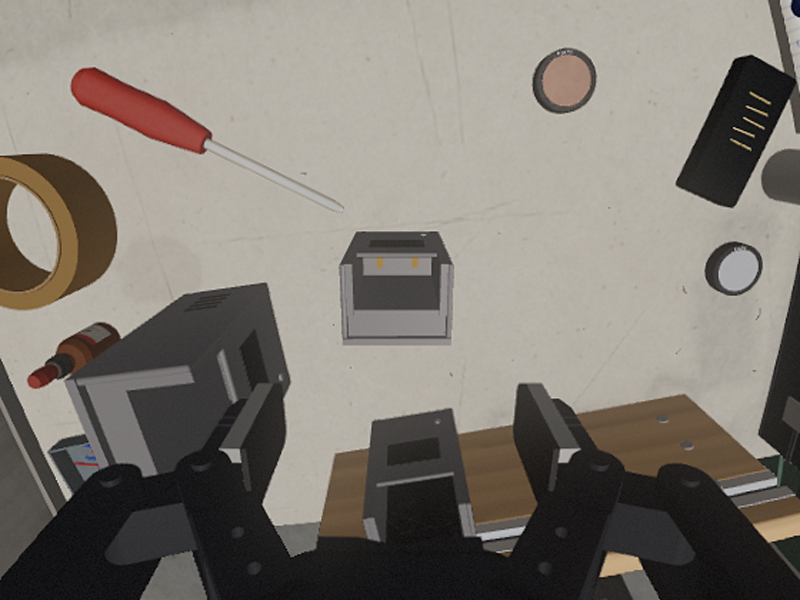

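The cradle is centred between the fingers, with its top back edge from (343,345) to (452,345). The look-alike's nearest edge is about 75 mm from the tool axis, so there is room to descend.

Emit:
send_rows --pt "-0.008 -0.006 0.2 0 0 0.002" --pt "-0.008 -0.006 0.4 0 0 0.002" --pt "-0.008 -0.006 0.5 0 0 0.002" --pt "-0.008 -0.006 0.568 0 0 0.002" --pt "-0.008 -0.006 0.568 0 0 0.002" --pt "-0.008 -0.006 0.568 0 0 0.002"

```text
time_s: 4.3
eef_pos: [0.4215, -0.0988, 0.0575]
tool_rot: [0.0, 0.079, 0.997, -0.0]
contact_force: [0.6, 0.5, -1.2]
gripper_width: 0.0743
grip_force: 0.0
```

Emit:
send_rows --pt "0 0 0 0 0 0" --pt "0 0 0 0 0 0" --pt "0 0 0 0 0 0" --pt "0 0 0 0 0 0" --pt "0 0 0 0 0 0" --pt "0 0 0 0 0 0" --fingers 0 --squeeze 70

```text
time_s: 5.05
eef_pos: [0.4217, -0.0992, 0.0578]
tool_rot: [0.001, 0.08, 0.997, -0.0]
contact_force: [-0.5, 2.2, 5.3]
gripper_width: 0.0598
grip_force: 73.8
```

```bash
python3 - <<'E'
from h import *
from fit import W
S=W([.5759,-.0271,.0321],(-.059,.0827,.1088)); print(S)
togo([S[0]-.05,S[1],.1288],1.84); print(get_obs()['contact_force'])
E
```

```text
[0.51427618 0.05366382 0.1088    ]
t 5.05 go [-0.0713  0.6304 -0.2846] turn [-0.0009  0.0013 -0.1831]
[-0.47499653  2.2325105   5.26428057]
```

Emit:
send_rows --pt "0 0 -0.1 0 0 0" --pt "0 0 -0.2 0 0 0" --pt "0 0 -0.285 0 0 0" --pt "-0.01 0.1 -0.285 0 0 -0.04" --pt "-0.02 0.23 -0.285 0 0 -0.09" --pt "-0.04 0.38 -0.285 0 0 -0.14" --pt "-0.06 0.53 -0.285 0 0 -0.17" --pt "-0.071 0.63 -0.285 -0.001 0.001 -0.183"

```text
time_s: 6.05
eef_pos: [0.4638, 0.0553, 0.1282]
tool_rot: [-0.001, -0.017, 1.0, 0.001]
contact_force: [-0.3, -0.9, -2.4]
gripper_width: 0.0595
grip_force: 76.3
```

Emit:
send_rows --pt "0 0 0 0 0 0" --pt "0 0 0 0 0 0" --pt "0 0 0 0 0 0"

```text
time_s: 6.42
eef_pos: [0.4633, 0.0529, 0.1277]
tool_rot: [-0.001, -0.015, 1.0, 0.0]
contact_force: [-0.0, 0.1, -2.9]
gripper_width: 0.0593
grip_force: 76.3
```

```bash
python3 - <<'E'
from h import *
o=get_obs(); im=capture('wrist'); side=capture('side')
togo([.51427618,.05366382,.1088],1.84); print(o['contact_force'],o['wrist_torque'],o['eef_pos'],o['gripper_width'])
a=cv2.resize(im[:,:,::-1],(800,600),interpolation=cv2.INTER_CUBIC)
b=cv2.resize(side[150:280,190:370,::-1],None,fx=2.2,fy=2.2,interpolation=cv2.INTER_CUBIC)
a[:b.shape[0],:b.shape[1]]=b
cv2.imwrite('pics/w4.png',a)
E
```

```text
t 6.525 go [-0.2035 -0.0035  0.0752] turn [ 0.001  -0.0019 -0.0014]
[-0.03189308  0.12841505 -2.89411574] [-0.01541228  0.03109722  0.01859146] [0.46332982 0.05289876 0.12771489] 0.05932775472211451
```

View pics/w4.png

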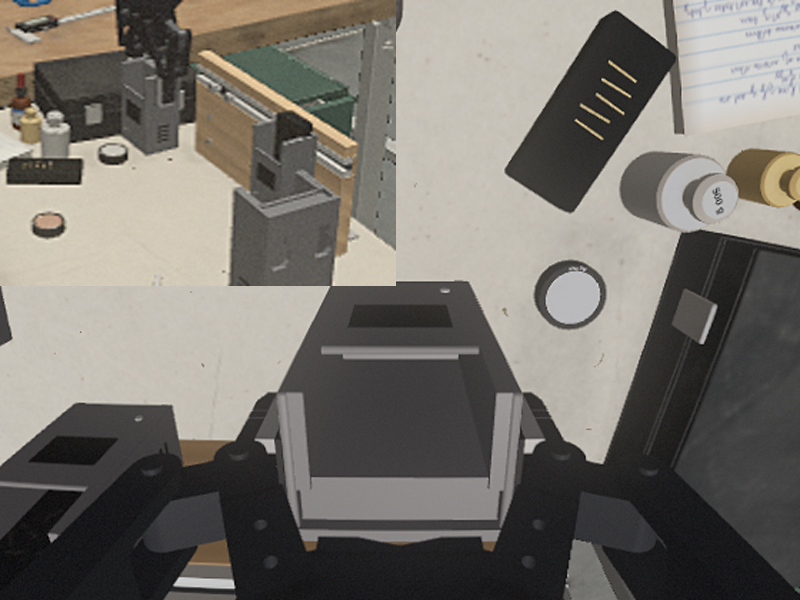

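The cradle is held upright and square between the pads, with the board directly below and behind it. I'll go to the staging point and then close in.

Emit:
send_rows --pt "-0.1 -0.003 0.04 0.001 -0.002 -0.001" --pt "-0.18 -0.003 0.075 0.001 -0.002 -0.001" --pt "-0.24 -0.003 0.075 0.001 -0.002 -0.001" --pt "-0.27 -0.003 0.075 0.001 -0.002 -0.001" --pt "-0.28 -0.003 0.075 0.001 -0.002 -0.001" --pt "-0.28 -0.003 0.075 0.001 -0.002 -0.001" --pt "-0.28 -0.003 0.075 0.001 -0.002 -0.001"

```text
time_s: 7.4
eef_pos: [0.533, 0.0553, 0.1089]
tool_rot: [-0.0, -0.017, 1.0, 0.0]
contact_force: [-0.7, 0.5, -2.1]
gripper_width: 0.0595
grip_force: 76.5
```

```bash
cat >> h.py <<'E'
def st():
    o=get_obs(); th=.0321; d=o['eef_pos']-np.array([.5759,-.0271,0]); c,s=np.cos(th),np.sin(th)
    f=o['contact_force']; F=(c*f[0]+s*f[1],-s*f[0]+c*f[1],f[2])
    print('t',o['time_s'],'gap %.1f  dy %.1f  hole-z %.1f mm'%(-1e3*(c*d[0]+s*d[1])-23,1e3*(-s*d[0]+c*d[1])-82.7,1e3*(o['eef_pos'][2]-.0578+.064-.115)),'F',np.round(F,1),'M',o['wrist_torque'].round(2)); return o
E
python3 -c "
from h import *
st();togo([.51427618,.05366382,.1088],1.84)"
```

```text
t 7.4 gap 17.3  dy 1.0  hole-z 0.1 mm F [-0.6  0.5 -2.1] M [ 0.    0.02 -0.  ]
t 7.4 go [ 0.0749 -0.0041  0.0002] turn [ 0.0001 -0.0002  0.001 ]
```

Emit:
send_rows --pt "-0.006 -0.003 0 0 0 0" --pt "-0.012 -0.003 0 0 0 0" --pt "-0.018 -0.003 0 0 0 0" --pt "-0.022 -0.003 0 0 0 0" --pt "-0.026 -0.003 0 0 0 0" --pt "-0.026 -0.003 0 0 0 0"

```text
time_s: 8.15
eef_pos: [0.5401, 0.0547, 0.1087]
tool_rot: [0.0, -0.017, 1.0, 0.0]
contact_force: [-1.1, 0.4, -2.3]
gripper_width: 0.0596
grip_force: 76.5
```

```bash
python3 -c "
from h import *
st()"
```

```text
t 8.15 gap 10.2  dy 0.2  hole-z -0.1 mm F [-1.1  0.5 -2.3] M [-0.02 -0.02  0.  ]
```

Emit:
send_rows --pt "-0.004 0 0 0 0 0" --pt "-0.008 0 0 0 0 0" --pt "-0.012 0 0 0 0 0" --pt "-0.012 0 0 0 0 0"

```text
time_s: 8.65
eef_pos: [0.5429, 0.0548, 0.1087]
tool_rot: [-0.0, -0.017, 1.0, 0.0]
contact_force: [-0.6, 0.4, -1.8]
gripper_width: 0.0592
grip_force: 76.5
```

```bash
python3 -c "
from h import *
st()"
```

```text
t 8.65 gap 7.3  dy 0.2  hole-z -0.1 mm F [-0.5  0.4 -1.8] M [0.05 0.07 0.01]
```

Emit:
send_rows --pt "-0.004 0 0 0 0 0" --pt "-0.008 0 0 0 0 0" --pt "-0.008 0 0 0 0 0"

```text
time_s: 9.02
eef_pos: [0.5447, 0.0549, 0.1086]
tool_rot: [-0.0, -0.017, 1.0, 0.0]
contact_force: [-1.9, -0.8, -1.5]
gripper_width: 0.0593
grip_force: 76.5
```

```bash
python3 -c "
from h import *
st()"
```

```text
t 9.025 gap 5.6  dy 0.2  hole-z -0.2 mm F [-1.9 -0.7 -1.5] M [-0.01  0.33 -0.08]
```

Emit:
send_rows --pt "-0.004 0 0 0 0 0" --pt "-0.006 0 0 0 0 0" --pt "-0.006 0 0 0 0 0"

```text
time_s: 9.4
eef_pos: [0.5462, 0.0549, 0.1086]
tool_rot: [-0.0, -0.017, 1.0, 0.0]
contact_force: [-3.4, -0.2, -1.1]
gripper_width: 0.0591
grip_force: 76.5
```

```bash
python3 -c "
from h import *
st()"
```

```text
t 9.4 gap 4.1  dy 0.2  hole-z -0.2 mm F [-3.4 -0.1 -1.1] M [-0.08  0.55  0.01]
```

Emit:
send_rows --pt "-0.003 0 0 0 0 0" --pt "-0.006 0 0 0 0 0" --pt "-0.006 0 0 0 0 0"

```text
time_s: 9.78
eef_pos: [0.5474, 0.055, 0.1086]
tool_rot: [-0.001, -0.017, 1.0, 0.0]
contact_force: [-5.7, -0.6, -0.3]
gripper_width: 0.0589
grip_force: 76.6
```

```bash
python3 -c "
from h import *
st()"
```

```text
t 9.775 gap 2.9  dy 0.3  hole-z -0.2 mm F [-5.7 -0.4 -0.3] M [-0.08  0.75 -0.03]
```

Emit:
send_rows --pt "0 0 0.004 0 0 0" --pt "0 0 0.008 0 0 0" --pt "0 0 0.012 0 0 0" --pt "0 0 0.012 0 0 0"

```text
time_s: 10.28
eef_pos: [0.5474, 0.0551, 0.1055]
tool_rot: [-0.001, -0.017, 1.0, 0.0]
contact_force: [-4.8, 0.6, -0.7]
gripper_width: 0.0589
grip_force: 76.6
```

```bash
python3 -c "
from h import *
st()"
```

```text
t 10.275 gap 2.9  dy 0.3  hole-z -3.3 mm F [-4.8  0.8 -0.7] M [-0.02  0.74  0.02]
```

Emit:
send_rows --pt "0 0 0.004 0 0 0" --pt "0 0 0.008 0 0 0" --pt "0 0 0.012 0 0 0" --pt "0 0 0.016 0 0 0" --pt "0 0 0.016 0 0 0"

```text
time_s: 10.9
eef_pos: [0.5474, 0.055, 0.1015]
tool_rot: [-0.001, -0.017, 1.0, 0.0]
contact_force: [-5.0, -0.1, 0.2]
gripper_width: 0.0592
grip_force: 76.6
```

```bash
python3 -c "
from h import *
st()"
```

```text
t 10.9 gap 2.9  dy 0.3  hole-z -7.3 mm F [-5.   0.   0.2] M [-0.03  0.77 -0.02]
```

Emit:
send_rows --pt "0 0 0.004 0 0 0" --pt "0 0 0.008 0 0 0" --pt "0 0 0.012 0 0 0" --pt "0 0 0.016 0 0 0" --pt "0 0 0.016 0 0 0"

```text
time_s: 11.52
eef_pos: [0.5474, 0.0551, 0.0976]
tool_rot: [-0.001, -0.017, 1.0, 0.0]
contact_force: [-5.8, 0.2, -0.7]
gripper_width: 0.0591
grip_force: 76.6
```

```bash
python3 -c "
from h import *
st()"
```

```text
t 11.525 gap 2.9  dy 0.3  hole-z -11.2 mm F [-5.8  0.4 -0.7] M [-0.05  0.78 -0.01]
```

Emit:
send_rows --pt "0 0 0.003 0 0 0" --pt "0 0 0.006 0 0 0" --pt "0 0 0.009 0 0 0" --pt "0 0 0.011 0 0 0" --pt "0 0 0.011 0 0 0"

```text
time_s: 12.15
eef_pos: [0.5474, 0.0551, 0.0948]
tool_rot: [-0.001, -0.017, 1.0, 0.0]
contact_force: [-5.0, 0.0, -0.6]
gripper_width: 0.0596
grip_force: 76.6
```

```bash
python3 -c "
from h import *
st()"
```

```text
t 12.15 gap 2.9  dy 0.3  hole-z -14.0 mm F [-5.   0.2 -0.6] M [-0.01  0.83  0.02]
```

Emit:
send_rows --pt "0 0 0.002 0 0 0" --pt "0 0 0.004 0 0 0" --pt "0 0 0.004 0 0 0"

```text
time_s: 12.52
eef_pos: [0.5474, 0.055, 0.0945]
tool_rot: [-0.0, -0.017, 1.0, 0.0]
contact_force: [-8.1, -0.9, 5.2]
gripper_width: 0.0596
grip_force: 77.4
```

Emit:
send_rows --pt "0 0 0.002 0 0 0" --pt "0 0 0.004 0 0 0" --pt "0 0 0.004 0 0 0"

```text
time_s: 12.9
eef_pos: [0.5475, 0.055, 0.0943]
tool_rot: [-0.0, -0.017, 1.0, -0.0]
contact_force: [-10.4, -0.1, 10.7]
gripper_width: 0.0592
grip_force: 77.9
```

```bash
python3 -c "
from h import *
st()"
```

```text
t 12.9 gap 2.8  dy 0.3  hole-z -14.5 mm F [-10.4   0.3  10.7] M [-0.09  1.25  0.03]
```

It hit a firm stop at 14.5 mm. I'll ease back gently to check that the heads are holding it.

Emit:
send_rows --pt "0.006 0 -0.003 0 0 0" --pt "0.01 0 -0.003 0 0 0" --pt "0.016 0 -0.003 0 0 0" --pt "0.016 0 -0.003 0 0 0"

```text
time_s: 13.4
eef_pos: [0.545, 0.0549, 0.0944]
tool_rot: [0.001, -0.016, 1.0, 0.0]
contact_force: [0.3, 0.4, 4.8]
gripper_width: 0.0591
grip_force: 77.1
```

```bash
python3 -c "
from h import *
st()"
```

```text
t 13.4 gap 5.3  dy 0.2  hole-z -14.4 mm F [0.3 0.4 4.8] M [ 0.19 -0.04  0.  ]
```

Emit:
send_rows --pt "0.004 0 0 0 0 0" --pt "0.006 0 0 0 0 0" --pt "0.006 0 0 0 0 0"

```text
time_s: 13.78
eef_pos: [0.5449, 0.0548, 0.0944]
tool_rot: [0.003, -0.016, 1.0, 0.0]
contact_force: [4.5, 3.4, 1.9]
gripper_width: 0.0591
grip_force: 77.0
```

```bash
python3 -c "
from h import *
st()"
```

```text
t 13.775 gap 5.4  dy 0.2  hole-z -14.4 mm F [4.6 3.2 1.9] M [ 0.3  -0.91  0.  ]
```

Emit:
send_rows --pt "-0.004 0 0.002 0 0 0" --pt "-0.008 0 0.004 0 0 0" --pt "-0.008 0 0.004 0 0 0"

```text
time_s: 14.15
eef_pos: [0.545, 0.0548, 0.0941]
tool_rot: [0.001, -0.017, 1.0, -0.0]
contact_force: [-2.9, 1.3, 12.4]
gripper_width: 0.0591
grip_force: 78.4
```

Emit:
send_rows --pt "0 0 0 0 0 0" --pt "0 0 0 0 0 0" --pt "0 0 0 0 0 0" --pt "0 0 0 0 0 0" --fingers 0.87

```text
time_s: 14.65
eef_pos: [0.5443, 0.0548, 0.0924]
tool_rot: [-0.0, -0.016, 1.0, 0.0]
contact_force: [0.0, 0.4, 0.6]
gripper_width: 0.0748
grip_force: 0.0
```

Emit:
send_rows --pt "0 0 -0.06 0 0 0" --pt "0 0 -0.15 0 0 0" --pt "0 0 -0.3 0 0 0" --pt "0.1 0 -0.45 0 0 0" --pt "0.3 0 -0.5 0 -0.15 0" --pt "0.4 0 -0.5 0 -0.3 0" --pt "0.4 0 -0.5 0 -0.3 0" --pt "0.4 0 -0.5 0 -0.3 0"

```text
time_s: 15.65
eef_pos: [0.4455, 0.0513, 0.2197]
tool_rot: [0.158, -0.016, 0.987, 0.002]
contact_force: [0.7, 0.0, 0.3]
gripper_width: 0.0743
grip_force: 0.0
```

```bash
python3 - <<'E'
from h import *
im=capture('wrist'); side=capture('side'); sc=capture('scene'); st()
a=cv2.resize(im[:,:,::-1],(800,600),interpolation=cv2.INTER_CUBIC)
b=cv2.resize(side[155:275,240:370,::-1],None,fx=2,fy=2,interpolation=cv2.INTER_CUBIC)
c=cv2.resize(sc[145:265,245:375,::-1],None,fx=2,fy=2,interpolation=cv2.INTER_CUBIC)
a[:240,:260]=b; a[:240,540:]=c
cv2.imwrite('pics/w5.png',a)
E
```

```text
t 15.8 gap 103.5  dy -0.4  hole-z 110.2 mm F [ 0.8 -0.3 -0.2] M [0.04 0.17 0.05]
```

View pics/w5.png

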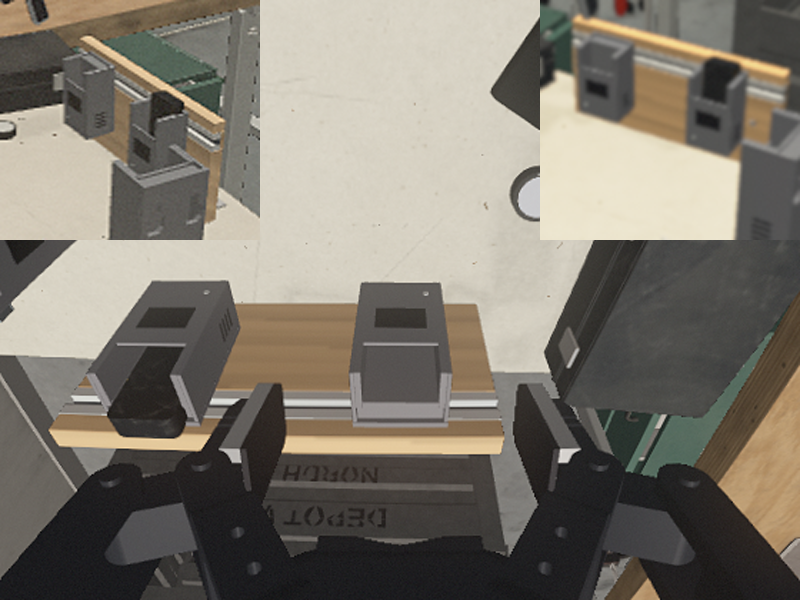

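The cradle hangs level and upright at (400,355), at the same height as its neighbour. The robot is clear of it and nothing else has moved.

```bash
python3 -c "
from h import *
print(ticket.hand_in())"
```

```text
the job is handed in; nothing more can be done
None
```

The cradle is hanging on the free pair of screws, pulled down to the stop and held by the screw heads in a gentle pull test before I let go; the job was handed in at about 16 s, with readings against the board no higher than about 15 N.

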